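Hold a loaded vial adapter ready over the photometer port

ROBOT

A 6-joint arm with a two-finger parallel gripper is mounted at the origin on a cart in front of the work surface, level with it; the furniture and walls round the work are solid. World frame = base frame: x ahead of the robot, y to its left, z up, the work surface at z = 0. Lengths are in mm, angles in rad, forces in N, time in s.
With the tool pointing down it reaches from about 275 to 750 mm from the base axis. Payload 10.2 kg.
Tool frame: the origin (TCP) lies at the very end of the fingers, on their centre line; the grasp point (between the pads) lies 19 mm behind it; z points along the fingers, y is the line along which they close (so a half turn about z gives the same grasp; the last joint's range is limited). The gripper opens to 85 mm and grips with 20 to 120 N. Pads are 22 mm wide; open, the fingers measure 114 mm over their backs; the gripper's body (76 mm by 85 mm) begins 54 mm behind the grasp point. The pads swing forward as they close: fully open they stand 13 mm farther back than shut.
Start: joints at [0.99, 0.313, 1.498, -0, 1.331, -0.223], TCP at [183.875, 491.753, 231.294] pointing down, gripper open.
Joint ranges: [-2.94, 2.94], [-0.97, 2.17], [0.19, 2.56], [-1.23, 4.37], [0.02, 3.11], [-2.88, 2.88]. Speed limits (rad/s): [2.39, 2.39, 3.01, 3.14, 3.14, 3.14].

INTERFACE

Orientations are given as a unit quaternion [w, x, y, z].
In Python, from rig import ctrl gives the robot as it stands.
- The arm moves only by the tool step_arm, never from a script. Its argument "increments" is a list of rows, each a list of 3 entries, a list of its own where there are three numbers: the shift along the tool's x, y, z in cm, then the turn, a rotation vector about the tool's x, y, z in degrees, then the opening in per cent of the stroke, from 0 (shut) to 100 (fully open). A call has 1 to 8 rows; each row is the pose to reach, as a shift and turn from the pose commanded when the call began, along the tool's axes at that moment; what a row does not reach only later rows make up. A row lasts 1/8 s, in which the tool goes at most 62.5 mm and 10.7 degrees, less where a joint would pass 70% of its speed; a pose out of reach is approached as far as the arm can. A call with a gripper value outside its range is refused whole. The fingers move at their own pace and stop on an object; "squeeze" is the grip in N (left out, the last holds). Time passes only in rows, so rows that repeat a pose let the fingers close. It gives the time, the measured TCP pose, the force, the opening and the grip force at its end, in the units of the state.
- ctrl.sense(): the state, without advancing time (a new reading comes with each control period).
- ctrl.capture(name): name is "side" or "top" or "wrist"; returns a dict with "img" (384x512x3 uint8, red, green, blue), "fx", "fy", "cx", "cy" (pixels), "k1" (the pictures are not rectified: a ray, as slopes to the right and down, at radius r is drawn at 1 + k1 r^2 times it, then the intrinsics apply), "extrinsics" (4x4, takes a point from camera to world coordinates). Camera axes: x right, y down, z forward; pixel columns grow to the right and rows downward; lengths in mm; the calibration is good to about 2 mm. A picture is of the moment at which its call begins. There is no depth.
- ctrl.finish_job(): hands the job in; it is judged then, once.
The state is a dict: "time_s": time; "joints": joint angles; "dq": joint speeds; "tau": joint torques, N m; "eef_pos": TCP position; "ee_rot": TCP orientation; "force": force on the tool from outside, world axes, zero at the start; "wrist_torque": the same for the moment, N m; "grip_width": opening from 0.0 (shut) to 1.0 (fully open); "grip_force": force on a finger pad.
Only numpy, scipy, OpenCV 4.12 (cv2) and the standard library are available. Lean on these libraries where they do the work, as an engineer would, in place of code of your own. Each camera call takes 0.05 s, during which the arm holds its last target. There are 200 camera calls.

TASK

Take the capped vial out of the rack and push it fully home in the bore of the metal adapter block that stands on the bench. Then grip the adapter with the vial in it, carry it upright over the row formed by the two bottles and the flow meter without disturbing any of them, and stop with it level and about a centimetre above the rectangular port of the photometer, centred, turned to match the opening and not touching it. Finish there, still holding it: do not lower it in or let go.

Things in the scene. Friction and masses are not known exactly. Their poses are not given: they have to be found in the camera images.
- vial: The only vial: a closed round sample vial with a black ribbed cap, 15 mm in diameter and 60 mm high, about 16 g, standing upright in the middle hole of the rack with about 27 mm of it above the rack's top. Origin at the centre of its underside, z along its axis to the cap. Firm to grip (rigid) over its upper part up to 55 mm from the underside.
- rack: White vial rack, fixed, 50 (x) x 150 (y) x 38 mm high, with five square-sided holes about 19 mm wide in a row along its y axis; the vial stands in the middle one, its underside 5 mm above the bench. Origin at the centre of the rack's underside, on the bench.
- adapter: Bare metal block, loose on the bench, 48 (x) x 34 (y) x 40 mm high, 0.1 to 0.2 kg, small round windows in its -x and +x faces. At its centre a vertical blind bore, 18 mm in diameter, 2.5 mm chamfer, floor 6 mm above the underside; a vial pushed home stands on that floor with 26 mm of it above the block. Origin at the centre of its underside; z up. Half a turn about z makes no difference.
- bore (a point): Centre of the mouth of the adapter's bore, 40 mm above the adapter's underside, in its top face.
- photometer: White bench photometer, fixed. Its low front deck is 120 (x) x 140 mm (y) with the top 75 mm above the bench and a dark-rimmed rectangular port in the middle; a hump with screen and keys, 102 mm high, begins 60 mm beyond the port's centre in +x and is 60 mm deep. Origin on the bench under the port's centre; its x axis points from the port to the hump.
- port (a point): Centre of the mouth of the photometer's rectangular port, in the top face of the deck, 75 mm above the bench. The opening is 60 mm along its x axis and 46 mm along its y axis and 50 mm deep, z up; the adapter's 48 mm length goes along the port's x axis, either way round.
- large_bottle: Larger closed reagent bottle, 60 mm in diameter, 125 mm high, loose. Origin at the centre of its underside. One of three things in a row from near to far between the adapter and the photometer.
- small_bottle: Smaller closed reagent bottle, 52 mm in diameter, 106 mm high, loose. Origin at the centre of its underside. One of the three in the row.
- flow_meter: Clear upright flow meter on a foot, 61 x 54 mm, 126 mm high, with a small black knob low on its front, loose. Origin at the centre of its underside. One of the three in the row.
There are look-alikes about, which are no part of the job. Several things look just like the adapter: the one meant starts farthest from the robot's base.

How it is judged (in metres and radians):
On the way, in this order (a step that is already met when the one before it is completed fails the run):
1. the vial is fully home in the bore of the adapter, which stands on the bench (z of vial in the frame of adapter between 0.002 and 0.01 m and horizontal distance between vial and bore below 0.006 m and angle between the z axis of vial and the z axis of adapter, either way round below 0.15 rad and height (world z) of adapter below 0.01 m), for 0.1 s.
2. the adapter, with the vial home in it, passes over the row of bottles and flow meter with its underside higher than all of them (z of vial in the frame of adapter between 0.002 and 0.01 m and horizontal distance between vial and bore below 0.006 m and angle between the z axis of vial and the z axis of adapter, either way round below 0.15 rad and height (world z) of adapter above 0.126 m and world y of adapter between -0.05 and 0.06 m), for 0.04 s.
At the end, for the whole second after the job is handed in: Adapter held still, underside 3 to 20 mm above the port's mouth, centre within 6 mm, long side within 0.10 rad of the port's, within 0.08 rad of level, not touching the photometer; vial still home (underside 2 to 10 mm above the adapter's, within 6 mm of its axis and 0.15 rad of parallel) (z of vial in the frame of adapter between 0.002 and 0.01 m and horizontal distance between vial and bore below 0.006 m and angle between the z axis of vial and the z axis of adapter, either way round below 0.15 rad and z of adapter in the frame of port between 0.003 and 0.02 m and horizontal distance between adapter and port below 0.006 m and angle between the x axis of adapter and the x axis of port, either way round below 0.1 rad and angle between adapter's own z axis and vertical below 0.08 rad and linear speed of adapter below 0.02 m/s and contact force between the fingers and adapter above 1 N and contact force between adapter and photometer below 0.05 N); the arm keeps its last pose, push and grip.
It fails at once if the large bottle is moved by more than 20 mm or tipped (distance of large_bottle from where it was at the start of the episode above 0.02 m or angle between large_bottle's own z axis and vertical above 0.3 rad).
It fails at once if the small bottle is moved by more than 20 mm or tipped (distance of small_bottle from where it was at the start of the episode above 0.02 m or angle between small_bottle's own z axis and vertical above 0.3 rad).
It fails at once if the flow meter is moved by more than 20 mm or tipped (distance of flow_meter from where it was at the start of the episode above 0.02 m or angle between flow_meter's own z axis and vertical above 0.3 rad).
It fails at once if the vial is tipped by more than 0.6 rad (angle between vial's own z axis and vertical above 0.6 rad).
It fails at once if the adapter is tipped by more than 0.5 rad (angle between adapter's own z axis and vertical above 0.5 rad).
It also fails if it takes over 64 s, if anything falls off the work surface, if the arm or the gripper's body presses on something with over 40 N, if the wrist force passes 120 N, or if a joint passes its speed limit or range.

## Working session

There is one attempt and no reset: what is moved stays moved. The work goes in short steps, Python scripts to look and compute and a tool call to move; the robot and the scene stay as the last step left them, time stands still between calls to the robot, and variables do not carry over. Pictures are saved under pics/ and viewed, at most 10 in all, crops included, and the job is handed in when it is done.

Besides the shell and the picture viewer there is one more tool, called after ">>>" as name(argument=value, ...), one argument or row to a line, values as JSON. step_arm: Moves the arm, as the interface text tells. Its arguments: {"type":"object","properties":{"increments":{"type":"array"},"squeeze":{"type":"number"}},"required":["increments"]}

```bash
mkdir -p pics; cat > h.py <<'E'
import numpy as np, cv2, pickle
from scipy.spatial.transform import Rotation as R
from rig import ctrl
def shot(n,f):
    c=ctrl.capture(n); cv2.imwrite(f'pics/{f}.png',c['img'][:,:,::-1]); pickle.dump(c,open(f'pics/{f}.pkl','wb')); return c
def load(f): return pickle.load(open(f'pics/{f}.pkl','rb'))
def ray(c,u,v):
    x=(u-c['cx'])/c['fx'];y=(v-c['cy'])/c['fy']
    d=cv2.undistortPoints(np.array([[[x,y]]],float),np.eye(3),np.array([c['k1'],0,0,0,0]))[0,0]
    E=np.array(c['extrinsics']); return E[:3,3],E[:3,:3]@np.array([d[0],d[1],1])
def onz(c,u,v,z):
    o,d=ray(c,u,v); return (o+d*(z-o[2])/d[2]).round(1)
def proj(c,p):
    E=np.linalg.inv(np.array(c['extrinsics'])); q=E[:3,:3]@np.array(p,float)+E[:3,3]
    x,y=q[:2]/q[2]; s=1+c['k1']*(x*x+y*y); return np.array([c['fx']*x*s+c['cx'],c['fy']*y*s+c['cy']]).round(1)
def tool():
    s=ctrl.sense(); q=np.array(s['ee_rot']); return np.array(s['eef_pos']),R.from_quat(q[[1,2,3,0]])
def go(p,yaw=None):
    "shift (cm) and turn (deg) in tool axes to reach p, tool y axis at world yaw (deg), pointing down"
    t,r=tool(); sh=r.inv().apply(np.array(p,float)-t)/10
    out=[sh.round(2).tolist()]
    if yaw is not None:
        best=None
        for k in (0,180):
            a=np.radians(yaw+k); y=np.array([np.cos(a),np.sin(a),0]); z=np.array([0,0,-1.]); x=np.cross(y,z)
            v=(r.inv()*R.from_matrix(np.c_[x,y,z])).as_rotvec(degrees=True)
            if best is None or np.linalg.norm(v)<np.linalg.norm(best): best=v
        out.append(best.round(2).tolist())
    return out
E
python3 - <<'E'
from h import *
a=shot('top','t0');b=shot('side','s0');
im=np.hstack([a['img'],b['img']])[:,:,::-1]
s=ctrl.sense();print({k:np.round(s[k],3) for k in('eef_pos','ee_rot','force','grip_width','time_s')})
for c in(a,b):print(c['fx'],c['k1'],np.round(c['extrinsics'],2).tolist())
cv2.imwrite('pics/t0b.png',cv2.resize(a['img'][:,:,::-1],(800,600),interpolation=cv2.INTER_CUBIC))
cv2.imwrite('pics/s0b.png',cv2.resize(b['img'][:,:,::-1],(800,600),interpolation=cv2.INTER_CUBIC))
E
```

```text
{'eef_pos': array([183.719, 491.559, 230.798]), 'ee_rot': array([-0.   ,  0.178,  0.984, -0.001]), 'force': array([0.141, 0.229, 0.46 ]), 'grip_width': np.float64(1.003), 'time_s': np.float64(0.1)}
430.4506279900677 0.055810081115305 [[-0.01, -0.98, 0.19, 314.85], [-1.0, 0.01, -0.02, -38.59], [0.02, -0.19, -0.98, 1192.24], [0.0, 0.0, 0.0, 1.0]]
445.2151450219606 -0.12703541057383116 [[1.0, 0.03, -0.05, 578.17], [0.06, -0.42, 0.9, -840.05], [0.01, -0.91, -0.43, 458.58], [0.0, 0.0, 0.0, 1.0]]
```

View pics/t0b.png

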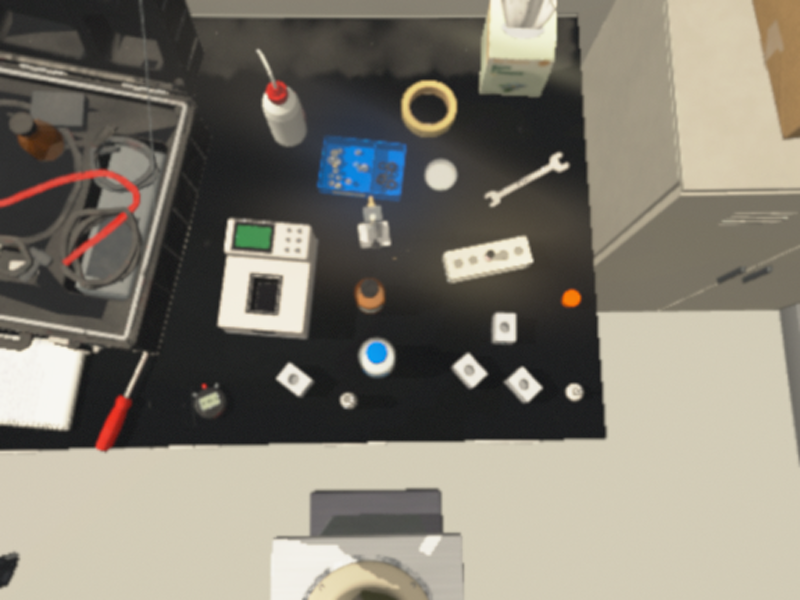

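View pics/s0b.png

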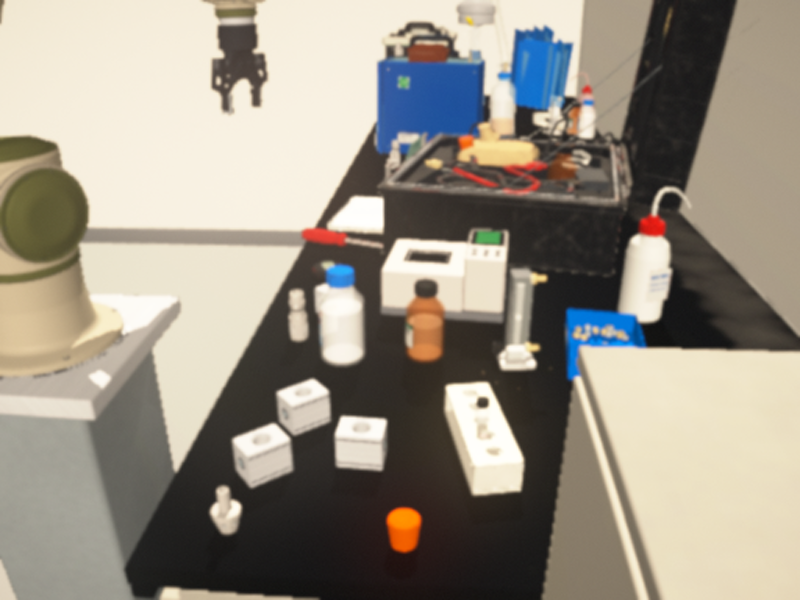

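The top view shows the four adapter look-alikes at about (505,328), (469,370), (524,385) and (293,380) in the 800x600 picture. It also shows the rack at (488,258), the photometer port at (264,294), and the row at column ~372. The side view has the vial cap at (482,402). Next I'll enlarge crops for precise pixel readings.

```bash
python3 - <<'E'
from h import *
c=load('t0')
for p in [(505,328),(469,370),(524,385),(293,380)]:
    P=onz(c,p[0]*.64,p[1]*.64,40);print(P,np.linalg.norm(P[:2]))
im=c['img'][:,:,::-1]
A=cv2.resize(im[145:225,275:347],None,fx=5.5,fy=5.5,interpolation=cv2.INTER_CUBIC)
B=cv2.resize(im[135:220,135:207],(396,440),interpolation=cv2.INTER_CUBIC)
B=cv2.resize(im[137:217,137:209],None,fx=5.5,fy=5.5,interpolation=cv2.INTER_CUBIC)
cv2.imwrite('pics/cr.png',np.hstack([A,B]))
s=load('s0')['img'][:,:,::-1]
cv2.imwrite('pics/cs.png',np.hstack([cv2.resize(s[240:320,208:272],(384,480),interpolation=cv2.INTER_CUBIC),cv2.resize(s[240:320,276:340],(384,480),interpolation=cv2.INTER_CUBIC)]))
E
```

```text
[ 495.8 -241.2   40. ] 551.3574883866183
[ 423.6 -176.2   40. ] 458.78469896019857
[ 397.  -269.2   40. ] 479.66409079688253
[410.5 124.3  40. ] 428.90644667572906
```

View pics/cr.png

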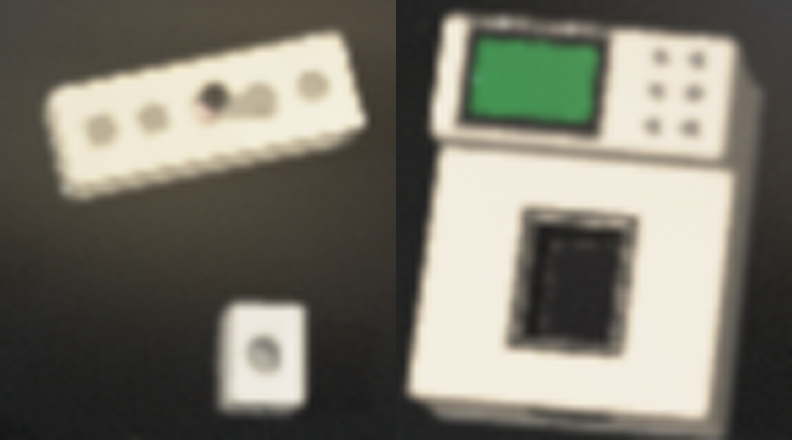

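View pics/cs.png

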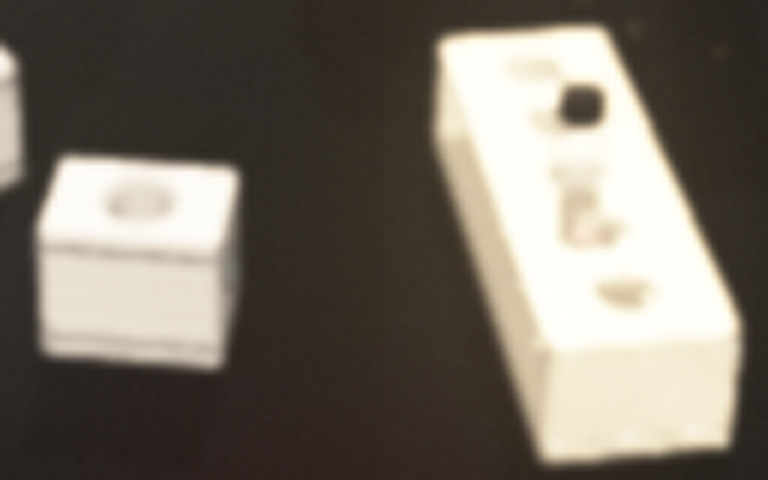

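```bash
cat > m1.py <<'E'
from h import *
c=load('t0')
A=lambda x,y,z:onz(c,275+(x+.5)/5.5-.5,145+(y+.5)/5.5-.5,z)
B=lambda x,y,z:onz(c,137+(x-396+.5)/5.5-.5,137+(y+.5)/5.5-.5,z)
print('cap',A(215,96,65)); print('bore',A(264,354,40))
for p in[(231,303),(306,306),(305,406),(229,408)]:print('ad',A(*p,40))
for p in[(50,92),(343,34),(363,125),(64,188)]:print('rack',A(*p,38))
for p in[(523,208),(638,214),(620,354),(506,347)]:print('port',B(*p,75))
s=load('s0')
S=lambda x,y,z,o:onz(s,o+(x+.5)/6-.5,240+(y+.5)/6-.5,z)
print('s bore',S(141,203,40,208)); print('s cap',S(582-384,105,61,276))
for p in[(62,157),(238,170),(222,258),(40,242)]:print('s ad',S(*p,40,208))
E
python3 m1.py; python3 -c "
from h import *
c=load('t0')
for n,u,v,z in[('large',377,352,125),('small',370,290,106),('fm',373,215,126)]:print(n,onz(c,u*.64,v*.64,z))"
```

```text
cap [ 623.4 -216.7   65. ]
bore [ 498.4 -239.7   40. ]
ad [ 524.2 -224.4   40. ]
ad [ 522.3 -261.5   40. ]
ad [ 472.4 -258.7   40. ]
ad [ 471.8 -221.3   40. ]
rack [ 633.8 -137.6   38. ]
rack [ 662.6 -287.1   38. ]
rack [ 614.9 -294.9   38. ]
rack [ 584.  -143.4   38. ]
port [590.5 195.7  75. ]
port [587.1 140.6  75. ]
port [518.5 147.9  75. ]
port [522.5 201.8  75. ]
s bore [ 497.6 -242.5   40. ]
s cap [ 623.2 -217.4   61. ]
s ad [ 473. -222.   40.]
s ad [ 522.5 -224.7   40. ]
s ad [ 521.8 -266.    40. ]
s ad [ 473.  -262.4   40. ]
large [446.  -20.2 125. ]
small [551.4  -9.1 106. ]
fm [673.9 -15.3 126. ]
```

```bash
python3 -c "
from h import *
print(go([600,-217,170],90))"
```

```text
[[-63.81, -51.79, 6.12], [-0.06, -0.03, -20.5]]
```

>>> step_arm(
  increments=[
    [[-8,-6.5,0],[0,0,-3],100],
    [[-16,-13,0],[0,0,-6],100],
    [[-24,-19.5,0],[0,0,-9],100],
    [[-32,-26,0],[0,0,-12],100],
    [[-40,-32.5,0],[0,0,-15],100],
    [[-48,-39,0],[0,0,-18],100],
    [[-56,-45.5,0],[0,0,-20.5],100],
    [[-63.8,-51.8,0],[0,0,-20.5],100],
  ],
)

```text
time_s: 1.1
eef_pos: [437.6, 58.5, 231.2]
ee_rot: [-0.0, -0.0, 1.0, 0.0]
force: [1.4, 0.2, -0.2]
grip_width: 0.999
grip_force: 0.0
```

```bash
python3 -c "
from h import *
print(tool()[0],ctrl.sense()['time_s'],go([600,-217,170],90))"
```

```text
[437.56460938  58.54343031 231.23025227] 1.1 [[-16.24, -27.56, 6.12], [0.01, -0.0, 0.01]]
```

>>> step_arm(
  increments=[
    [[-16.2,-27.6,0],[0,0,0],100],
    [[-16.2,-27.6,0],[0,0,0],100],
    [[-16.2,-27.6,0],[0,0,0],100],
    [[-16.2,-27.6,0],[0,0,0],100],
    [[-16.2,-27.6,6.1],[0,0,0],100],
    [[-16.2,-27.6,6.1],[0,0,0],100],
    [[-16.2,-27.6,6.1],[0,0,0],100],
    [[-16.2,-27.6,6.1],[0,0,0],100],
  ],
)

```text
time_s: 2.1
eef_pos: [599.0, -214.7, 171.3]
ee_rot: [0.0, -0.0, 1.0, -0.0]
force: [1.0, 0.3, -0.2]
grip_width: 1.0
grip_force: 0.0
```

```bash
python3 -c "
from h import *
c=shot('wrist','w1');print(tool()[0],np.round(c['extrinsics'],2).tolist())
print(proj(c,[623,-217,65]),proj(c,[498,-241,40]))
cv2.imwrite('pics/w1b.png',cv2.resize(c['img'][:,:,::-1],(800,600),interpolation=cv2.INTER_CUBIC))"
```

```text
[ 599.13362847 -214.61326654  171.7419987 ] [[-0.0, 0.95, 0.32, 517.2], [1.0, 0.0, 0.0, -214.61], [-0.0, 0.32, -0.95, 314.7], [0.0, 0.0, 0.0, 1.0]]
[254.1 211.1] [228.2  75.5]
```

View pics/w1b.png

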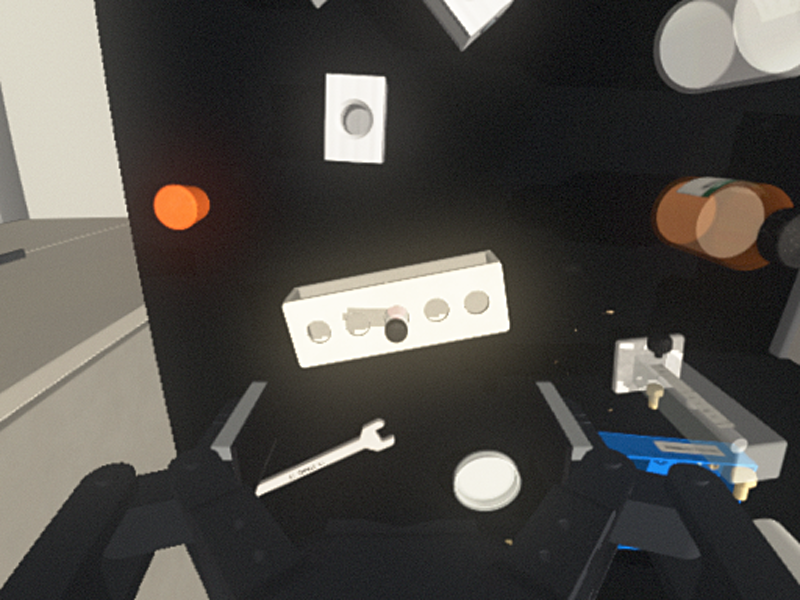

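The wrist view shows the cap at (397,329), and the bore at (357,120) with top-face corners (327,74), (386,76), (383,163) and (325,160). This agrees with the other cameras.

```bash
python3 -c "
from h import *
c=load('w1');f=lambda u,v,z:onz(c,(u+.5)*.64-.5,(v+.5)*.64-.5,z)
print('cap',f(397,329,65),'bore',f(357,119,40))
for p in[(327,74),(386,76),(383,163),(325,160)]:print(f(*p,40))
print(ctrl.sense()['time_s'],go([623,-217,43],90))"
```

```text
cap [ 622.3 -217.2   65. ] bore [ 498.5 -240.9   40. ]
[ 473.8 -257.6   40. ]
[ 475.  -223.5   40. ]
[ 523.7 -225.8   40. ]
[ 521.8 -261.    40. ]
2.15 [[-2.37, -0.23, 12.88], [-0.04, 0.09, 0.05]]
```

>>> step_arm(
  increments=[
    [[-2.4,-0.2,0],[0,0,0],60],
    [[-2.4,-0.2,3],[0,0,0],60],
    [[-2.4,-0.2,6],[0,0,0],60],
    [[-2.4,-0.2,9],[0,0,0],60],
    [[-2.4,-0.2,11],[0,0,0],60],
    [[-2.4,-0.2,12.6],[0,0,0],60],
    [[-2.4,-0.2,12.8],[0,0,0],60],
    [[-2.4,-0.2,12.8],[0,0,0],60],
  ],
  squeeze=30,
)

```text
time_s: 3.15
eef_pos: [623.4, -217.5, 43.3]
ee_rot: [0.001, -0.0, 1.0, -0.0]
force: [-0.0, -0.3, 0.4]
grip_width: 0.604
grip_force: 0.0
```

>>> step_arm(
  increments=[
    [[0,0,0],[0,0,0],30],
    [[0,0,0],[0,0,0],30],
    [[0,0,0],[0,0,0],5],
    [[0,0,0],[0,0,0],5],
    [[0,0,0],[0,0,0],5],
    [[0,0,0],[0,0,0],5],
    [[0,0,0],[0,0,0],5],
    [[0,0,0],[0,0,0],5],
  ],
)

```text
time_s: 4.15
eef_pos: [623.2, -217.5, 42.6]
ee_rot: [0.0, -0.0, 1.0, -0.0]
force: [-0.3, -0.1, 5.0]
grip_width: 0.159
grip_force: 29.4
```

>>> step_arm(
  increments=[
    [[0,0,-1],[0,0,0],5],
    [[0,0,-3],[0,0,0],5],
    [[0,0,-6],[0,0,0],5],
    [[0,0,-7],[0,0,0],5],
    [[6,-1.2,-7],[0,0,0],5],
    [[11,-2.2,-7],[0,0,0],5],
    [[12.5,-2.4,-7],[0,0,0],5],
    [[12.5,-2.4,-7],[0,0,0],5],
  ],
)

```text
time_s: 5.15
eef_pos: [497.4, -241.7, 112.5]
ee_rot: [-0.0, 0.001, 1.0, 0.0]
force: [0.9, -0.3, 0.8]
grip_width: 0.161
grip_force: 29.3
```

```bash
python3 -c "
from h import *
a=shot('wrist','w2');b=shot('side','s2');t=tool()[0];print(t,ctrl.sense()['force'],go([498.5,-241.2,110],90))
v=lambda h:t+[0,0,h-37.6]
print(proj(b,v(0)),proj(b,v(60)),proj(b,[498.5,-241,40]),proj(a,v(0)),proj(a,v(60)),proj(a,[498.5,-241,40]))
A=cv2.resize(a['img'][:,:,::-1],(512,384))[80:,130:400]
x=b['img'][170:320,190:310,::-1]
cv2.imwrite('pics/x2.png',np.hstack([cv2.resize(a['img'][150:350,180:340,::-1],(400,500),interpolation=cv2.INTER_CUBIC),cv2.resize(x,(400,500),interpolation=cv2.INTER_CUBIC)]))"
```

```text
[ 498.55941798 -241.44604473  112.39152399] [ 0.3641015  -0.01426759  0.2884568 ] [[0.01, 0.02, 0.24], [-0.01, 0.02, 0.01]]
[231.2 255. ] [230.3 221.9] [231.7 272.9] [256.6 219.1] [256.6 268. ] [257.1 201.6]
```

View pics/x2.png

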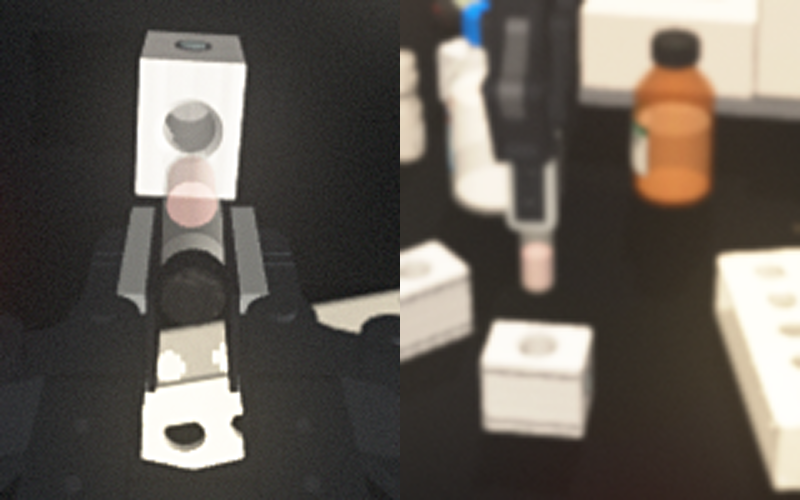

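The vial hangs upright over the bore (wrist bore at (193,127), vial at (192,200)), so I'm inserting it.

>>> step_arm(
  increments=[
    [[0,0,2],[0,0,0],5],
    [[0,0,3],[0,0,0],5],
    [[0,0,3.8],[0,0,0],5],
    [[0,0,4.4],[0,0,0],5],
    [[0,0,5],[0,0,0],5],
    [[0,0,5.6],[0,0,0],5],
    [[0,0,6.2],[0,0,0],5],
    [[0,0,6.4],[0,0,0],5],
  ],
)

```text
time_s: 6.25
eef_pos: [497.8, -241.4, 47.9]
ee_rot: [-0.0, 0.0, 1.0, 0.0]
force: [-0.1, -0.7, -0.1]
grip_width: 0.162
grip_force: 29.4
```

>>> step_arm(
  increments=[
    [[0,0,0.2],[0,0,0],5],
    [[0,0,0.3],[0,0,0],5],
    [[0,0,0.4],[0,0,0],5],
    [[0,0,0.5],[0,0,0],5],
    [[0,0,0.5],[0,0,0],5],
  ],
)

```text
time_s: 6.88
eef_pos: [498.1, -241.6, 43.6]
ee_rot: [0.0, -0.0, 1.0, -0.0]
force: [-0.9, -0.6, 3.1]
grip_width: 0.159
grip_force: 29.7
```

>>> step_arm(
  increments=[
    [[0,0,0.1],[0,0,0],5],
    [[0,0,0.1],[0,0,0],5],
    [[0,0,0.1],[0,0,0],5],
  ],
)

```text
time_s: 7.25
eef_pos: [498.4, -241.8, 43.5]
ee_rot: [0.001, -0.0, 1.0, -0.001]
force: [-3.2, 0.6, 11.1]
grip_width: 0.161
grip_force: 30.5
```

>>> step_arm(
  increments=[
    [[0,0,0],[0,0,0],40],
    [[0,0,0],[0,0,0],40],
    [[0,0,-3],[0,0,0],60],
    [[0,0,-6],[0,0,3.3],80],
    [[0,0,-6],[0,0,3.3],80],
    [[0,0,-6],[0,0,3.3],80],
  ],
)

```text
time_s: 8.0
eef_pos: [497.6, -241.2, 101.5]
ee_rot: [-0.001, 0.029, 1.0, 0.0]
force: [-0.3, 0.7, -0.6]
grip_width: 0.801
grip_force: 0.0
```

```bash
python3 -c "
from h import *
a=shot('wrist','w3');b=shot('side','s3');t=tool()[0];print(t,go([498.5,-241.3,8],86.7))
print(proj(a,[498.5,-241,66]),proj(a,[498.5,-241,40]),proj(b,[498.5,-241,66]))
x=b['img'][220:320,200:280,::-1]
cv2.imwrite('pics/x3.png',np.hstack([cv2.resize(a['img'][130:290,192:320,::-1],(400,500),interpolation=cv2.INTER_CUBIC),cv2.resize(x,(400,500),interpolation=cv2.INTER_CUBIC)]))"
```

```text
[ 497.51904162 -241.09906988  101.17424914] [[-0.12, -0.03, 9.32], [0.07, -0.1, 0.02]]
[256.5 220.2] [256.4 206.5] [231.3 259.5]
```

View pics/x3.png

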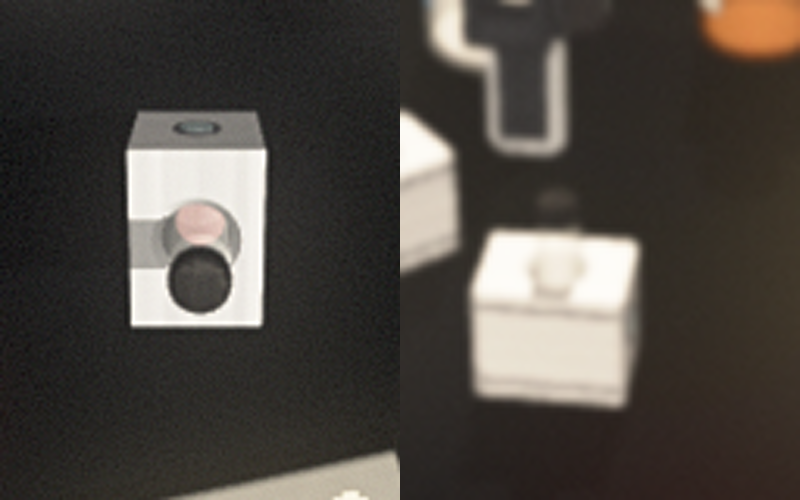

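>>> step_arm(
  increments=[
    [[-0.1,0,2.5],[0,0,0],80],
    [[-0.1,0,5],[0,0,0],80],
    [[-0.1,0,7],[0,0,0],80],
    [[-0.1,0,8.5],[0,0,0],80],
    [[-0.1,0,9.2],[0,0,0],80],
    [[-0.1,0,9.2],[0,0,0],60],
    [[-0.1,0,9.2],[0,0,0],50],
  ],
  squeeze=60,
)

```text
time_s: 8.98
eef_pos: [499.3, -241.7, 10.9]
ee_rot: [0.0, 0.029, 1.0, -0.0]
force: [0.4, -0.3, 0.7]
grip_width: 0.498
grip_force: 0.0
```

>>> step_arm(
  increments=[
    [[0,0,0],[0,0,0],40],
    [[0,0,0],[0,0,0],20],
    [[0,0,0],[0,0,0],20],
    [[0,0,0],[0,0,0],20],
    [[0,0,0],[0,0,0],20],
    [[0,0,0],[0,0,0],20],
  ],
)

```text
time_s: 9.72
eef_pos: [499.4, -242.0, 11.2]
ee_rot: [0.001, 0.029, 1.0, -0.001]
force: [-0.5, 0.1, 6.3]
grip_width: 0.386
grip_force: 60.3
```

>>> step_arm(
  increments=[
    [[0,0,-0.5],[0,0,0],20],
    [[0,0,-2],[0,0,0],20],
    [[0,0,-5],[0,0,0],20],
    [[0,0,-8],[0,0,0],20],
    [[0,0,-11],[0,0,0],20],
    [[0,0,-14],[0,0,0],20],
    [[0,0,-16],[0,0,0],20],
    [[0,0,-17],[0,0,0],20],
  ],
)

```text
time_s: 10.72
eef_pos: [499.1, -241.5, 182.0]
ee_rot: [0.001, 0.029, 1.0, -0.001]
force: [0.5, 0.5, -2.1]
grip_width: 0.389
grip_force: 59.7
```

```bash
python3 -c "
from h import *
print(tool()[0],go([555,171.5,180],85),ctrl.sense()['force'])"
```

```text
[ 499.12643744 -241.54291436  181.99105658] [[-3.2, 41.56, 0.16], [-0.06, 0.09, 1.7]] [ 0.51067597  0.4968479  -2.11218862]
```

>>> step_arm(
  increments=[
    [[0,2,0],[0,0,0],20],
    [[0,5,0],[0,0,0],20],
    [[0,9,0],[0,0,0],20],
    [[-1,13,0],[0,0,0.5],20],
    [[-1,17,0],[0,0,1],20],
    [[-1,21,0],[0,0,1.7],20],
    [[-1,25,0],[0,0,1.7],20],
    [[-1,29,0],[0,0,1.7],20],
  ],
)

```text
time_s: 11.72
eef_pos: [524.7, 49.8, 179.5]
ee_rot: [-0.001, 0.043, 0.999, 0.0]
force: [-0.1, -0.0, -1.4]
grip_width: 0.386
grip_force: 59.8
```

>>> step_arm(
  increments=[
    [[-0.7,4,0],[0,0,0],20],
    [[-1.3,7.5,0],[0,0,0],20],
    [[-1.8,10.5,0],[0,0,0],20],
    [[-1.8,12,0],[0,0,0],20],
    [[-1.8,12.5,0],[0,0,0],20],
    [[-1.8,12.5,0],[0,0,0],20],
  ],
)

```text
time_s: 12.48
eef_pos: [554.2, 170.0, 180.1]
ee_rot: [-0.0, 0.044, 0.999, -0.0]
force: [-0.0, -0.0, -0.8]
grip_width: 0.387
grip_force: 59.8
```

```bash
python3 -c "
from h import *
a=shot('wrist','w4');b=shot('top','t4');c=shot('side','s4')
t=tool()[0];print(t,go([555,171.5,130],85),ctrl.sense()['force'])
cv2.imwrite('pics/x4.png',cv2.resize(np.hstack([a['img'][60:300,126:386],c['img'][100:340,200:400]])[:,:,::-1],(800,417),interpolation=cv2.INTER_CUBIC))"
```

```text
[554.45865007 169.62016225 180.36166241] [[-0.04, 0.19, 5.04], [-0.01, -0.0, -0.06]] [-0.63324223 -0.43149973 -0.74140001]
```

View pics/x4.png

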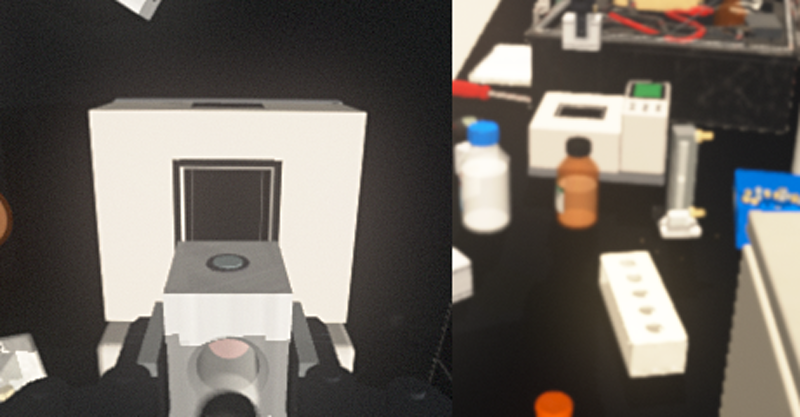

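The wrist view shows the port's near corners at (175,161) and (280,161), with the adapter held level above it and parallel to it. The row is undisturbed.

```bash
python3 -c "
from h import *
a=load('w4');f=lambda u,v,z:onz(a,126+(u+.5)/1.739-.5,60+(v+.5)/1.739-.5,z)
for p in[(175,161),(280,161),(176,240),(281,240),(90,111),(366,111),(104,318),(350,318)]:print(f(*p,75))
ang=np.radians(-5);X=np.array([np.cos(ang),np.sin(ang),0]);Y=np.array([-X[1],X[0],0])
# adapter near top-edge as seen, top z ~ underside+40
for z in (208,210,212):print('adapter top near edge',f(165,293,z),f(293,293,z),'bottom corners',f(178,242,z-40),f(279,242,z-40))
"
```

```text
[517.8 146.   75. ]
[522.5 200.5  75. ]
[561.3 141.3  75. ]
[566.3 198.7  75. ]
[488.5 106.1  75. ]
[500.6 245.4  75. ]
[605.9  93.4  75. ]
[618.3 236.6  75. ]
adapter top near edge [528.7 155.9 208. ] [531.6 189.7 208. ] bottom corners [529.  155.4 168. ] [532. 190. 168.]
adapter top near edge [527.7 156.2 210. ] [530.6 189.5 210. ] bottom corners [528.3 155.7 170. ] [531.3 189.9 170. ]
adapter top near edge [526.7 156.6 212. ] [529.6 189.3 212. ] bottom corners [527.6 156.  172. ] [530.5 189.7 172. ]
```

>>> step_arm(
  increments=[
    [[0,0.1,1.5],[0,0,0],20],
    [[0,0.1,3.5],[0,0,0],20],
    [[0,0.1,5.5],[0,0,0],20],
    [[0,0.1,7],[0,0,0],20],
    [[0,0.1,7.8],[0,0,0],20],
    [[0,0.1,8.2],[0,0,0],20],
    [[0,0.1,8.3],[0,0,0],20],
    [[0,0.1,8.3],[0,0,0],20],
  ],
)

```text
time_s: 13.62
eef_pos: [554.8, 171.4, 97.7]
ee_rot: [0.0, 0.044, 0.999, 0.0]
force: [-0.4, -0.7, -1.0]
grip_width: 0.39
grip_force: 59.8
```

```bash
python3 -c "
from h import *
a=shot('wrist','w5');c=shot('side','s5');b=shot('top','t5')
for i in range(4):print(tool()[0].round(1),go([554.3,170.6,97],85),np.round(ctrl.sense()['force'],1));shot('top','tmp')
t=ctrl.sense();print(t['grip_force'],t['time_s'])
cv2.imwrite('pics/x5.png',np.hstack([cv2.resize(a['img'][100:310,156:356,::-1],(400,420),interpolation=cv2.INTER_CUBIC),cv2.resize(c['img'][120:225,225:325,::-1],(400,420),interpolation=cv2.INTER_CUBIC)]))"
```

```text
[554.7 171.4  97.6] [[0.03, -0.08, 0.06], [0.01, 0.03, -0.0]] [ 0.3 -0.2 -2. ]
[554.7 171.4  97.6] [[0.03, -0.09, 0.06], [0.01, 0.03, -0.0]] [ 0.2 -0.3 -1.7]
[554.7 171.4  97.5] [[0.03, -0.08, 0.05], [0.0, 0.02, 0.0]] [ 0.8 -0.3 -1.6]
[554.6 171.4  97.5] [[0.03, -0.08, 0.05], [0.0, 0.02, 0.0]] [ 0.2  0.2 -1.5]
59.783093333244324 13.975
```

View pics/x5.png

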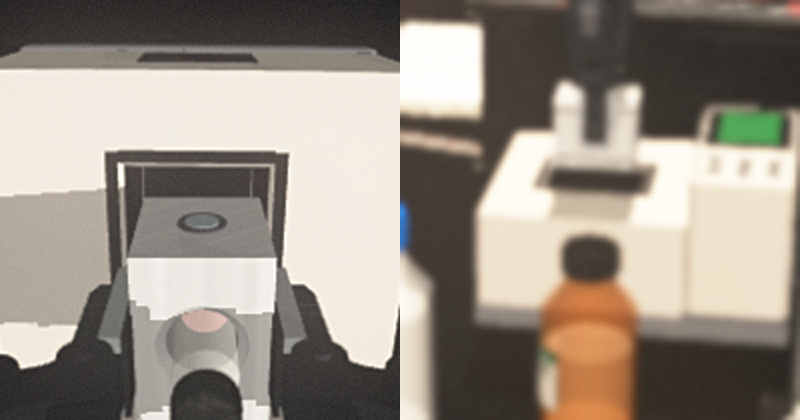

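```bash
python3 -c "
from h import *
a=load('w5');f=lambda u,v,z:onz(a,156+(u+.5)/2-.5,100+(v+.5)/2-.5,z)
p=(f(106,152,75)+f(288,152,75))/2;ang=np.radians(-5);X=np.array([np.cos(ang),np.sin(ang),0])
print('port',p,p+34*X,f(106,152,75),f(288,152,75))
for z in(84,87,90):
  l,r=f(143,197,z),f(261,197,z);print(z,np.linalg.norm(l-r),(l+r)/2+24*X, (f(129,258,z+40)+f(275,258,z+40))/2+24*X)
c=load('s5')
g=lambda p:(proj(c,p)-[225,120])*4
Y=np.array([-X[1],X[0],0])
for z in(80,87,94):print('side view near-bottom corners',z,[g(np.array([554.4,171,z])+s*24*X-17*Y).round() for s in(-1,1)])
print('port near edge side',[g(np.array([554.4,171,75])+s*34*X-27*Y).round() for s in(-1,1)])"
```

```text
port [519.55 173.3   75.  ] [553.42061974 170.33670475  75.        ] [517.1 145.1  75. ] [522.  201.5  75. ]
84 35.6350950609087 [555.15867275 171.75826217  84.        ] [555.55867275 171.65826217 124.        ]
87 34.937801877050035 [554.05867275 171.80826217  87.        ] [554.05867275 171.80826217 127.        ]
90 34.223091619548335 [552.95867275 171.95826217  90.        ] [552.60867275 171.95826217 130.        ]
side view near-bottom corners 80 [array([154., 176.]), array([234., 180.])]
side view near-bottom corners 87 [array([154., 165.]), array([234., 170.])]
side view near-bottom corners 94 [array([154., 154.]), array([235., 158.])]
port near edge side [array([135., 188.]), array([249., 195.])]
```

>>> step_arm(
  increments=[
    [[0,-0.1,0],[0,0,0],20],
    [[0,-0.1,0],[0,0,0],20],
    [[0,-0.1,0],[0,0,0],20],
    [[0,-0.1,0],[0,0,0],20],
  ],
)

```text
time_s: 14.48
eef_pos: [554.5, 170.4, 97.3]
ee_rot: [-0.0, 0.044, 0.999, -0.0]
force: [-0.3, -0.9, -1.0]
grip_width: 0.389
grip_force: 59.8
```

```bash
python3 -c "
from h import *
print(tool()[0],ctrl.sense()['grip_force'],ctrl.finish_job())"
```

```text
the job is handed in; nothing more can be done
[554.48222296 170.38356458  97.28531811] 59.78384016081691 None
```

The job is handed in, with no verdict returned: the vial is home in the adapter, which was carried over the row without disturbing it and is now held level, aligned and about 12 mm above the port, within about 2 mm of centre by my camera measurements.

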